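Wedge up a dry-fitted row of hardwood blocks

TASK

On the clamping board, nudge the three wooden blocks back until each sits flush against the long back fence in one even row. Then take the tapered shim with the orange grip out of its tool block, slide it point down into the gap between the dark block and the blue stop at the right end until it drags snugly against both and the row is closed up, without forcing it or letting its tip reach the board. Finish still holding the shim at that depth; leave the solder spool and the round tin alone.

Things in the scene. Friction and masses are not known exactly. Their poses are not given: they have to be found in the camera images.
- board: Fixed plywood board, 124 (x) x 244 (y) x 12 mm. Origin: centre of its underside; y along the row (robot's left at yaw 0), x away from the robot. Pale back fence along y, 34 mm above the plywood, front face at x = +44 mm, from y = -90 to 100 mm. Pale end stop at the left, 60 (x) x 24 mm, 55 mm above the plywood, x = -16 to 44 mm, inner face at y = +80 mm. Front (-x) side open.
- stop: Fixed blue stop on the plywood at the board's right (-y) end, 60 (x) x 24 (y) x 55 mm tall, centred at x = +14 mm of the board. Axes as the board's; origin: centre of its underside; the face towards the blocks is 12 mm from it along +y. Its place along y differs each time: the closed row leaves a gap of 9 to 12 mm.
- block_left: Loose pale wooden block, 60 (x) x 40 (y) x 55 mm tall, about 0.12 kg, the left one of the row, standing on the plywood. Origin: centre of its underside; axes as the board's. Starts 8 to 28 mm short of the fence, about 1 mm from its neighbour; flush, its origin is at x = +14 mm of the board.
- block_middle: Loose mid-brown wooden block, 60 (x) x 40 (y) x 55 mm tall, about 0.12 kg, the middle one of the row, standing on the plywood. Origin: centre of its underside; axes as the board's. Starts 8 to 28 mm short of the fence, about 1 mm from its neighbour; flush, its origin is at x = +14 mm of the board.
- block_right: Loose dark wooden block, 60 (x) x 40 (y) x 55 mm tall, about 0.12 kg, the right one of the row, standing on the plywood. Origin: centre of its underside; axes as the board's. Starts 8 to 28 mm short of the fence, about 1 mm from its neighbour; flush, its origin is at x = +14 mm of the board. The shim goes between it and the stop.
- shim: Loose shim, about 0.12 kg, in the tool block. Origin: middle of the tip; z up. Steel blade 28 mm wide (x), 75 mm long, thickness (y) growing evenly from 3 mm at the tip to 18 mm, alike on both sides. Above it an orange grip 42 (x) x 18 (y) mm, z = 75 to 117 mm. It first pushes the loose blocks together (under 3 N), then jams with its tip 30 to 45 mm below the block tops.
- holder: Fixed brown tool block, 70 (x) x 56 (y) x 85 mm tall, origin at the centre of its underside, with an upright pocket 32 x 22 mm in which the blade hangs; the orange grip rests on its top, the tip 10 mm above the table. Lift the shim straight up by 80 mm or more.
- solder_spool: Loose blue solder spool, 67 x 81 x 41 mm, lying flat; leave it alone. Origin: centre of its underside.
- putty_tin: Loose round tin, 69 mm across, 54 mm tall; leave it alone. Origin: centre of its underside.
Things that resemble listed ones, but are neither listed nor needed, are in the scene too. What is shaped like the block_left but green is not meant.

How it is judged:
By the outcome, as a careful person would: the job done as asked, in the order asked, and still so for the second after the job is handed in, while the arm keeps its last pose, push and grip.
It also fails if it takes over 67 s, if anything falls off the work surface, if the arm or the gripper's body presses on something with over 40 N, if the wrist force passes 120 N, or if a joint passes its speed limit or range.

ROBOT

A 7-joint arm with a two-finger parallel gripper is mounted at the origin on the work surface; the furniture and walls round the work are solid. World frame = base frame: x ahead of the robot, y to its left, z up, the work surface at z = 0. Lengths are in m, angles in rad, forces in N, time in s.
With the tool pointing down it reaches from about 0.35 to 0.9 m from the base axis. Payload 19.9 kg.
Tool frame: the origin (TCP) lies between the finger pads; the fingertips stand 19 mm ahead of it and the grasp point (between the pads) is the TCP; z points along the fingers, y is the line along which they close (so a half turn about z gives the same grasp; the last joint's range is limited). The gripper opens to 94 mm and grips with 3 to 60 N. Pads are 16 mm wide; open, the fingers measure 119 mm over their backs; the gripper's body (75 mm by 177 mm) begins 78 mm behind the grasp point.
Start: joints at [-1.218, 0.417, -0.01, 1.614, 0.005, 1.111, -0.053], TCP at [0.24, 0.577, 0.224] pointing down, gripper open.
Joint ranges: [-2.81, 2.81], [-0.39, 2.02], [-1.27, 1.25], [0.06, 2.57], [-1.19, 4.33], [0.19, 2], [-2.82, 2.82]. Speed limits (rad/s): [1.89, 1.89, 2.39, 2.39, 3.01, 3.01, 3.01].

INTERFACE

Orientations are given as a 3x3 rotation matrix whose columns are the frame's x, y, z axes.
In Python, from rig import robot gives the robot as it stands. Calls block until the motion is done:
- robot.move_ptp(position, orientation): joint-space move of the TCP to a pose.
- robot.move_linear(position, velocity=0.15, frame=None, threshold=None): straight line of the TCP; frame=None keeps the orientation; velocity is the mean speed in m/s. With threshold (N) it stops when the force on the tool has changed by that much, and returns True; else False.
- robot.goto_joints(angles): joint-space move.
- robot.gripper_to(opening): finger opening in m; the grip force is fixed at half the most; returns when the fingers have stopped.
- robot.pause(seconds).
- robot.ik(position, orientation): joint angles nearest the present ones, or None.
- robot.get_state(): the state.
- robot.grab_frame(name): name is "side" or "top"; returns the picture (420x560x3 uint8, red, green, blue); there is no depth.
- robot.camera_info(name): a dict with "fx", "fy", "cx", "cy" (pixels), "dist" ([k1, k2, p1, p2, k3] as OpenCV has them; the pictures are not rectified), "rvec" (rotation vector, rad) and "tvec" (3), from world to camera coordinates, as OpenCV has them. Camera axes: x right, y down, z forward; pixel columns grow to the right and rows downward; lengths in m; the calibration is good to about 2 mm. A picture is of the moment at which its call begins. camera_info takes no time and is no camera call.
A pose or a line that the arm cannot do raises robot.PlanningError and nothing moves.
- robot.sign_off(): hands the job in; it is judged then, once.
The state is a dict: "time": time; "qpos": joint angles; "joint_vel": joint speeds; "effort": joint torques, N m; "ee_pos": TCP position; "tool_rot": TCP orientation; "force": force on the tool from outside, world axes, zero at the start; "moment": the same for the moment, N m; "opening": finger opening in m; "grasp_force": force on a finger pad.
Only numpy, scipy, OpenCV 4.12 (cv2) and the standard library are available. Lean on these libraries where they do the work, as an engineer would, in place of code of your own. Each camera call takes 0.05 s, during which the arm holds its last target. There are 200 camera calls.

## Working session

There is one attempt and no reset: what is moved stays moved. The work goes in short steps, each a Python script; the robot and the scene stay as the last script left them, time stands still between calls to the robot, and variables do not carry over. Pictures are saved under pics/ and viewed, at most 10 in all, crops included, and the job is handed in when it is done.

```bash
mkdir -p pics; ls; python3 - <<'E'
from rig import robot
import cv2
for n in("side","top"):
    cv2.imwrite(f"pics/{n}0.png",robot.grab_frame(n)[:,:,::-1])
    print(n,robot.camera_info(n))
s=robot.get_state();print(s)
E
```

```text
pics
side {'fx': 515.9639904822154, 'fy': 515.9639904822154, 'cx': 285.8497193642736, 'cy': 202.9185898273237, 'dist': array([0.05814636, 0.        , 0.        , 0.        , 0.        ]), 'rvec': array([ 2.01145078,  0.06342876, -0.01254304]), 'tvec': array([-0.5890687 ,  0.02464291,  1.61840306])}
top {'fx': 465.90653942997824, 'fy': 465.90653942997824, 'cx': 278.6319396878911, 'cy': 211.75563424088367, 'dist': array([0.02513227, 0.        , 0.        , 0.        , 0.        ]), 'rvec': array([ 2.16013371, -2.13482408,  0.14204885]), 'tvec': array([0.02362165, 0.58221187, 1.28990607])}
{'time': 0.1, 'qpos': array([-1.21749139,  0.41791356, -0.01033275,  1.61408992,  0.00468696,
        1.11067755, -0.05301819]), 'joint_vel': array([-4.35659274e-05, -2.46836984e-03,  1.21819139e-03, -2.59204556e-03,
       -1.06107165e-03, -2.28001043e-04,  5.87222783e-04]), 'effort': array([ 3.21492349e-03, -8.52590275e+01,  6.42160177e-01, -4.26702833e+01,
       -4.86783183e-02,  1.63838547e-02,  5.70892701e-05]), 'ee_pos': array([0.24026447, 0.57664527, 0.22389824]), 'tool_rot': array([[-9.23075891e-01,  3.84617700e-01, -3.53135832e-04],
       [ 3.84617857e-01,  9.23075347e-01, -1.00392071e-03],
       [-6.01546928e-05, -1.06251735e-03, -9.99999434e-01]]), 'force': array([-0.29840233, -0.18572432,  0.34345111]), 'moment': array([-0.04562953,  0.0047954 ,  0.03804638]), 'grasp_force': 0.0, 'opening': 0.09391140957242249}
```

View pics/top0.png

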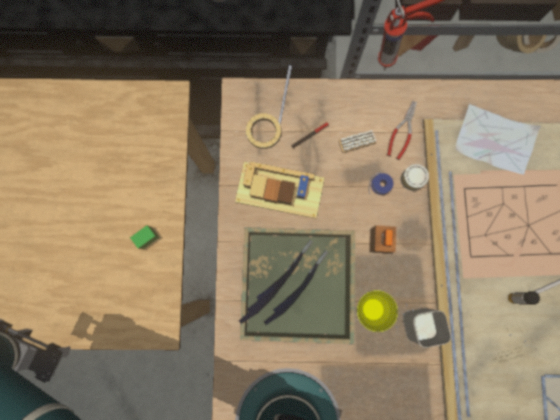

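View pics/side0.png

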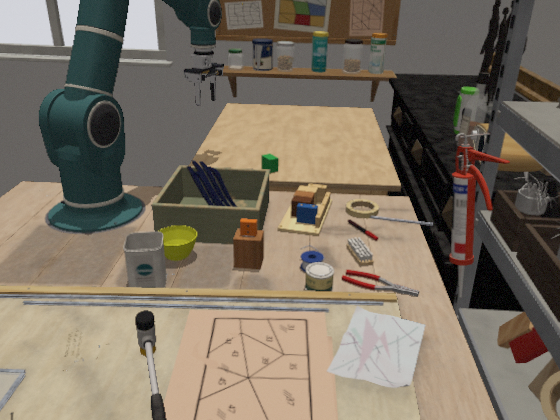

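The top view shows the board at about (280,190), with the blue stop at (303,187), and the holder with its orange grip at (385,238). The spool is at (382,184) and the tin at (415,177). The side view shows the holder at (249,245) and the board at (308,210). I'll zoom in on these next.

```bash
python3 - <<'E'
import cv2,numpy as np
t=cv2.imread("pics/top0.png");s=cv2.imread("pics/side0.png")
a=cv2.resize(t[155:225,230:330],(800,560),interpolation=cv2.INTER_CUBIC)
cv2.imwrite("pics/c1.png",a)
b=cv2.resize(t[215:265,360:410],(400,400),interpolation=cv2.INTER_CUBIC)
c=cv2.resize(s[210:280,220:280],(343,400),interpolation=cv2.INTER_CUBIC)
cv2.imwrite("pics/c2.png",np.hstack([b,c]))
E
```

```text
(no output)
```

View pics/c1.png

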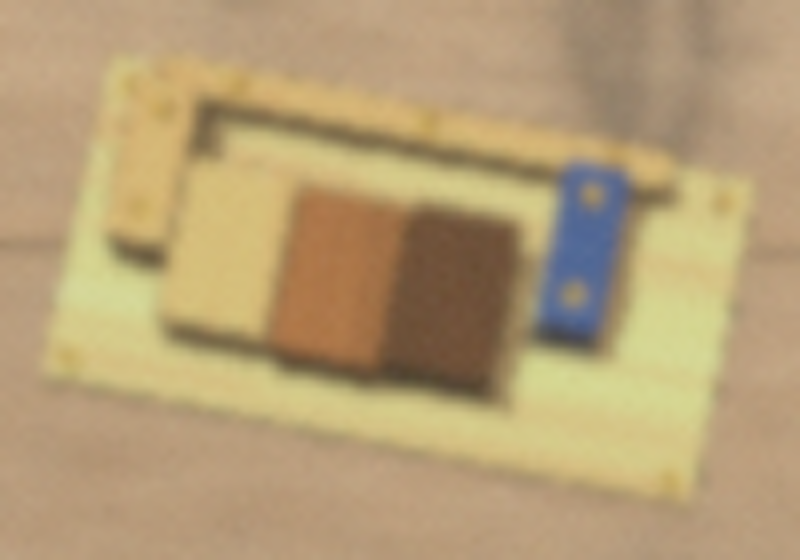

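View pics/c2.png

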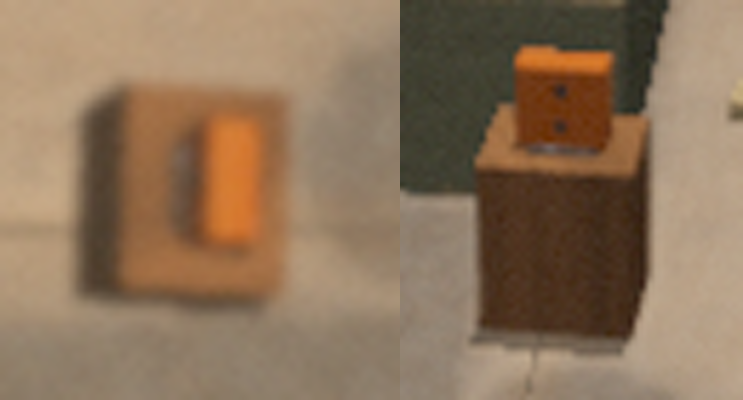

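The board crop (8x, origin 230,155) shows the plywood corners at about (110,60), (755,180), (690,500) and (45,375). All three blocks stand short of the fence, and the blue stop's top spans roughly (570,165) to (610,325). In the second crop the shim grip's long side runs along world x, and the side view confirms the grip is resting on the holder.

```bash
cat > h.py <<'E'
import cv2,numpy as np
from rig import robot
def cast(n,uv,z):
    c=robot.camera_info(n);K=np.array([[c['fx'],0,c['cx']],[0,c['fy'],c['cy']],[0,0,1]])
    p=cv2.undistortPoints(np.array(uv,float).reshape(-1,1,2),K,c['dist']).reshape(-1,2)
    R=cv2.Rodrigues(c['rvec'])[0];o=-R.T@c['tvec']
    d=np.c_[p,np.ones(len(p))]@R
    return (o+d*((z-o[2])/d[:,2])[:,None])[:,:2]
def proj(n,P):
    c=robot.camera_info(n);K=np.array([[c['fx'],0,c['cx']],[0,c['fy'],c['cy']],[0,0,1]])
    return cv2.projectPoints(np.array(P,float).reshape(-1,1,3),c['rvec'],c['tvec'],K,c['dist'])[0].reshape(-1,2)
def rect(n,mask,z):
    cs=cv2.findContours(mask,cv2.RETR_EXTERNAL,cv2.CHAIN_APPROX_NONE)[0]
    c=max(cs,key=cv2.contourArea)
    w=cast(n,c.reshape(-1,2),z)
    (x,y),s,a=cv2.minAreaRect((w*1000).astype(np.float32))
    return np.round([x,y,*s,a],1),c
E
python3 - <<'E'
from h import *
t=cv2.imread("pics/top0.png");S=8
hsv=cv2.cvtColor(cv2.resize(t,None,fx=S,fy=S,interpolation=cv2.INTER_CUBIC),cv2.COLOR_BGR2HSV)
for (n) in("top","side"):
    c=robot.camera_info(n);print(n,-cv2.Rodrigues(c['rvec'])[0].T@c['tvec'])
cor=(np.array([[110,60],[755,180],[690,500],[45,375]])+.5)/8-.5+[230,155]
w=cast("top",cor,.012)
b=np.array([[62,122],[62,-122],[-62,-122],[-62,122]])/1e3
A=b-b.mean(0);B=w-w.mean(0)
th=np.arctan2((A[:,0]*B[:,1]-A[:,1]*B[:,0]).sum(),(A*B).sum())
R=np.array([[np.cos(th),-np.sin(th)],[np.sin(th),np.cos(th)]]);C=w.mean(0)
print("board",C,np.degrees(th),"resid mm",((A@R.T-B)*1e3).round(1).tolist())
def m(lo,hi,roi):
    k=cv2.inRange(hsv,lo,hi);z=np.zeros_like(k);x0,y0,x1,y1=[v*S for v in roi];z[y0:y1,x0:x1]=k[y0:y1,x0:x1];return z
def rect8(k,z):
    c=max(cv2.findContours(k,cv2.RETR_EXTERNAL,cv2.CHAIN_APPROX_NONE)[0],key=cv2.contourArea).reshape(-1,2)
    w=cast("top",(c+.5)/S-.5,z)*1e3
    (x,y),s,a=cv2.minAreaRect(w.astype(np.float32));return np.array([x,y]),np.round(s,1),round(a,1)
for nm,lo,hi,roi,z in [("stop",(100,120,110),(125,255,255),(290,170,315,200),.067),
  ("mid",(5,120,125),(15,255,255),(262,175,286,205),.067),
  ("dark",(5,80,50),(15,255,115),(276,178,297,206),.067),
  ("grip",(5,190,170),(18,255,255),(365,220,405,255),.127),
  ("holder",(5,80,110),(18,255,255),(365,220,405,255),.085)]:
    p,s,a=rect8(m(lo,hi,roi),z)
    print(nm,p.round(1),s,a,"in board",((p/1e3-C)@R*1e3).round(1))
pl=(np.array([[190,160],[290,180],[268,340],[165,325]])+.5)/8-.5+[230,155]
print("left top corners in board",((cast("top",pl,.067)-C)@R*1e3).round(1).tolist())
E
```

```text
top [0.39943651 0.02203075 1.35770079]
side [ 0.64773554 -1.42156733  0.72554989]
board [0.65243795 0.02898616] -10.366643396463713 resid mm [[2.3, 0.9], [1.0, -0.7], [-2.0, -2.2], [-1.4, 2.0]]
stop [648.1 -37.5] [1.4 2.9] 19.3 in board [  7.7 -66.2]
mid [640.8  49. ] [41.9 58.5] 77.0 in board [-15.1  17.6]
dark [633.   12.9] [40.5 60.1] 76.6 in board [-16.2 -19.3]
grip [ 504.7 -261.3] [13.7 37.3] 87.3 in board [ -93.1 -312.2]
holder [ 510.2 -259.6] [108.3  94.8] 89.2 in board [ -88.  -309.5]
left top corners in board [[17.2, 78.6], [16.9, 42.5], [-40.7, 38.9], [-42.4, 75.4]]
```

```bash
python3 - <<'E'
from h import *
t=cv2.imread("pics/top0.png");S=8
big=cv2.resize(t,None,fx=S,fy=S,interpolation=cv2.INTER_CUBIC)
hsv=cv2.cvtColor(big,cv2.COLOR_BGR2HSV)
px=lambda X,Y:hsv[Y+155*S,X+230*S].tolist()
print("stop top",px(585,245),"front",px(565,337),"ply",px(650,420),px(150,350),"table",px(300,480),px(740,330),px(30,200))
hp=lambda X,Y:hsv[Y+215*S,X+360*S].tolist()
print("grip",hp(235,180),"hold",hp(150,250),"tab",hp(330,300))
# plywood edge lines: gradient along the normal between reading points (crop coords)
lab=cv2.cvtColor(big,cv2.COLOR_BGR2LAB)[:,:,2].astype(np.float32);lab=cv2.GaussianBlur(lab,(0,0),3)
L=cv2.GaussianBlur(cv2.cvtColor(big,cv2.COLOR_BGR2HSV)[:,:,1].astype(np.float32),(0,0),3)
def edge(a,b,img,z):
    a=np.array(a,float)+[230*S,155*S];b=np.array(b,float)+[230*S,155*S];d=(b-a)/np.linalg.norm(b-a);nn=np.array([-d[1],d[0]])
    P=[]
    for f in np.linspace(.05,.95,40):
        o=a+f*(b-a);r=np.arange(-14,15);q=o+r[:,None]*nn
        v=cv2.remap(img,q[:,0].astype(np.float32),q[:,1].astype(np.float32),cv2.INTER_LINEAR).ravel()
        P.append(o+r[np.argmax(abs(np.gradient(v)))]*nn)
    w=cast("top",(np.array(P)+.5)/S-.5,z)*1e3
    vx,vy,x,y=cv2.fitLine(w.astype(np.float32),cv2.DIST_HUBER,0,1,.01,.01).ravel()
    return np.array([vx,vy]),np.array([x,y])
E={"front":edge((60,377),(680,497),L,.012),"right":edge((752,195),(694,485),L,.012),"left":edge((105,90),(50,365),L,.012)}
for k,(v,p) in E.items():
    print(k,np.degrees(np.arctan2(v[1],v[0])).round(2),p.round(1))
k=cv2.inRange(hsv,(105,100,60),(125,255,255))[170*S:200*S,290*S:315*S]
c=max(cv2.findContours(k,0,cv2.CHAIN_APPROX_NONE)[0],key=cv2.contourArea).reshape(-1,2)
print("blue",cv2.minAreaRect(c))
E
```

```text
stop top [110, 114, 150] front [120, 19, 79] ply [26, 89, 214] [25, 91, 213] table [16, 84, 188] [16, 82, 184] [16, 82, 189]
grip [13, 199, 213] hold [13, 146, 155] tab [17, 73, 164]
front 79.03 [589.2  32.3]
right -10.26 [628.9 -90.3]
left -10.92 [670.9 148.4]
blue ((104.49544525146484, 125.11122131347656), (45.81883239746094, 71.8843994140625), 12.652557373046875)
```

```bash
python3 - <<'E'
from h import *
t=cv2.imread("pics/top0.png");S=8
big=cv2.resize(t,None,fx=S,fy=S,interpolation=cv2.INTER_CUBIC)
hsv=cv2.cvtColor(big,cv2.COLOR_BGR2HSV)
gray=cv2.GaussianBlur(big[:,:,1].astype(np.float32)-.5*big[:,:,2],(0,0),3)
def edge(a,b,z,img=gray):
    o0=np.array([230*S,155*S]);a=np.array(a,float)+o0;b=np.array(b,float)+o0;d=(b-a)/np.linalg.norm(b-a);nn=np.array([-d[1],d[0]])
    P=[]
    for f in np.linspace(.05,.95,40):
        o=a+f*(b-a);r=np.arange(-14,15);q=o+r[:,None]*nn
        v=cv2.remap(img,q[:,0].astype(np.float32),q[:,1].astype(np.float32),cv2.INTER_LINEAR).ravel()
        P.append(o+r[np.argmax(abs(np.gradient(v)))]*nn)
    w=cast("top",(np.array(P)+.5)/S-.5,z)*1e3
    vx,vy,x,y=cv2.fitLine(w.astype(np.float32),cv2.DIST_HUBER,0,1,.01,.01).ravel()
    return np.array([vx,vy]),np.array([x,y])
e={"front":edge((60,377),(680,497),.012),"right":edge((752,195),(694,485),.012),"left":edge((105,90),(50,365),.012)}
for k,(v,p) in e.items(): print(k,np.degrees(np.arctan2(v[1],v[0])).round(2),p.round(1))
yaw=np.mean([np.arctan(e["right"][0][1]/e["right"][0][0]),np.arctan(e["left"][0][1]/e["left"][0][0]),-np.arctan(e["front"][0][0]/e["front"][0][1])],)
c,s=np.cos(yaw),np.sin(yaw);R=np.array([[c,-s],[s,c]])
f=(R.T@e["front"][1])[0];r=(R.T@e["right"][1])[1];l=(R.T@e["left"][1])[1]
print("yaw",np.degrees(yaw),"length",l-r)
C=R@np.array([f+62,(l+r)/2]);print("board C",C)
def report(nm,lo,hi,roi,z):
    k=cv2.inRange(hsv,lo,hi);m=np.zeros_like(k);x0,y0,x1,y1=[v*S for v in roi];m[y0:y1,x0:x1]=k[y0:y1,x0:x1]
    q=max(cv2.findContours(m,0,cv2.CHAIN_APPROX_NONE)[0],key=cv2.contourArea).reshape(-1,2)
    w=cast("top",(q+.5)/S-.5,z)*1e3
    (x,y),sz,a=cv2.minAreaRect(w.astype(np.float32));print(nm,np.round([x,y],1),np.round(sz,1),round(a,1),"in board",(R.T@(np.array([x,y])-C)).round(1))
report("stop",(100,60,90),(125,255,255),(290,170,315,200),.067)
report("mid",(5,120,125),(15,255,255),(262,175,286,205),.067)
report("dark",(5,80,50),(15,255,115),(276,178,297,206),.067)
report("grip",(5,170,180),(18,255,255),(365,220,405,255),.127)
report("holder",(5,105,110),(18,255,255),(365,220,405,255),.085)
# side view of grip: orange top-face/front; camera looks along +y
b2=cv2.resize(cv2.imread("pics/side0.png"),None,fx=S,fy=S,interpolation=cv2.INTER_CUBIC);h2=cv2.cvtColor(b2,cv2.COLOR_BGR2HSV)
k=cv2.inRange(h2,(3,190,100),(18,255,255))[210*S:245*S,235*S:262*S]
q=max(cv2.findContours(k,0,cv2.CHAIN_APPROX_NONE)[0],key=cv2.contourArea).reshape(-1,2)
x0,y0=q.min(0);x1,y1=q.max(0);print("side grip bbox",np.array([x0,y0])/S+[235,210],np.array([x1,y1])/S+[235,210])
print("pred side corners",proj("side",[[.505+dx,-.261+dy,z] for dy in(-.009,.009) for dx in(-.021,.021) for z in(.085,.127)]).round(1).tolist())
E
```

```text
front 79.33 [593.4  42.3]
right -11.1 [623.2 -88.2]
left -11.38 [667.  149.8]
yaw -11.048558 length 242.044
board C [654.0123   29.04461]
stop [652.  -35.5] [21.3 58. ] 79.5 in board [ 10.4 -63.7]
mid [640.8  49. ] [41.9 58.5] 77.0 in board [-16.8  17. ]
dark [633.   12.9] [40.5 60.1] 76.6 in board [-17.5 -19.9]
grip [ 506.5 -262.3] [16.1 40.1] 88.9 in board [ -88.9 -314.2]
holder [ 505.2 -261.2] [59.  73.7] 88.7 in board [ -90.4 -313.4]
side grip bbox [240.5   219.125] [256.625 236.125]
pred side corners [[239.8, 234.9], [239.5, 220.3], [256.2, 235.6], [256.1, 221.0], [240.7, 231.6], [240.4, 217.1], [256.9, 232.3], [256.8, 217.8]]
```

```bash
cat >> h.py <<'E'
th=np.radians(-11.2);C0=np.array([.655,.0285])
X=np.array([np.cos(th),np.sin(th)]);Y=np.array([-np.sin(th),np.cos(th)])
W=lambda xb,yb,z:np.r_[C0+X*xb/1e3+Y*yb/1e3,z]
def inb(p): d=p[:2]-C0;return np.round([d@X*1e3,d@Y*1e3,p[2]*1e3],1)
def down(a): # tool y along heading a+90deg
    y=np.array([-np.sin(a),np.cos(a),0]);z=np.array([0,0,-1.]);return np.c_[np.cross(y,z),y,z]
Rb=down(th)
E
python3 - <<'E'
from h import *
print("box far rim",cast("top",[[298,230],[345,232]],.08),"pens tip",cast("top",[[310,245],[322,252]],.15), proj("side",[[.5,.0,.15]]))
for p in [W(-80,59,.2),W(-80,59,.048),W(-20,-20,.048),W(14,-45,.25),W(14,-45,.13)]:
    print(p.round(3),np.round(robot.ik(p,Rb),2))
for p in [[.506,-.262,.25],[.506,-.262,.109]]: print(np.round(robot.ik(p,down(np.radians(-1.5))),2))
E
```

```text
box far rim [[ 0.52629048 -0.02370364]
 [ 0.52229815 -0.15286849]] pens tip [[ 0.48070255 -0.05251062]
 [ 0.46300057 -0.0835436 ]] [[256.65137088 172.24064433]]
[0.588 0.102 0.2  ] [-0.46  0.4   0.31  1.72 -0.14  1.04  1.27]
[0.588 0.102 0.048] [-0.43  0.6   0.27  1.82 -0.22  0.75  1.33]
[0.631 0.013 0.048] [-0.26  0.65  0.27  1.73 -0.23  0.8   1.48]
[ 0.66  -0.018  0.25 ] [-0.32  0.49  0.44  1.5  -0.21  1.2   1.52]
[ 0.66  -0.018  0.13 ] [-0.27  0.6   0.35  1.61 -0.23  0.98  1.54]
[-0.33  0.45  1.    1.75 -0.4   1.17  2.33]
[-0.12  0.56  0.72  1.87 -0.47  0.89  2.37]
```

```bash
python3 - <<'E'
from h import *
robot.gripper_to(0.0)
robot.move_ptp(W(-78,59,.12),Rb)
for yb in (59,18,-21):
    robot.move_linear(W(-78,yb,.12),.2)
    robot.move_linear(W(-78,yb,.050),.15)
    f0=robot.get_state()['force']
    hit=robot.move_linear(W(-5,yb,.050),.035,threshold=4)
    s=robot.get_state();print(yb,hit,inb(s['ee_pos']),"F",((s['force']-f0)[:2]@np.c_[X,Y]).round(1),round(s['time'],1))
    robot.move_linear(W(-78,yb,.050),.15)
robot.move_linear(W(-78,-21,.2),.2)
cv2.imwrite("pics/t1.png",robot.grab_frame("top")[:,:,::-1])
cv2.imwrite("pics/c3.png",cv2.resize(cv2.imread("pics/t1.png")[155:225,230:330],(800,560),interpolation=cv2.INTER_CUBIC))
E
```

```text
59 True [-28.7  58.8  49.5] F [-0.1 -0.6] 5.9
18 True [-28.6  17.8  49.5] F [-1.6  0.4] 8.9
-21 True [-28.4 -21.2  49.5] F [-1.   0.2] 11.9
```

View pics/c3.png

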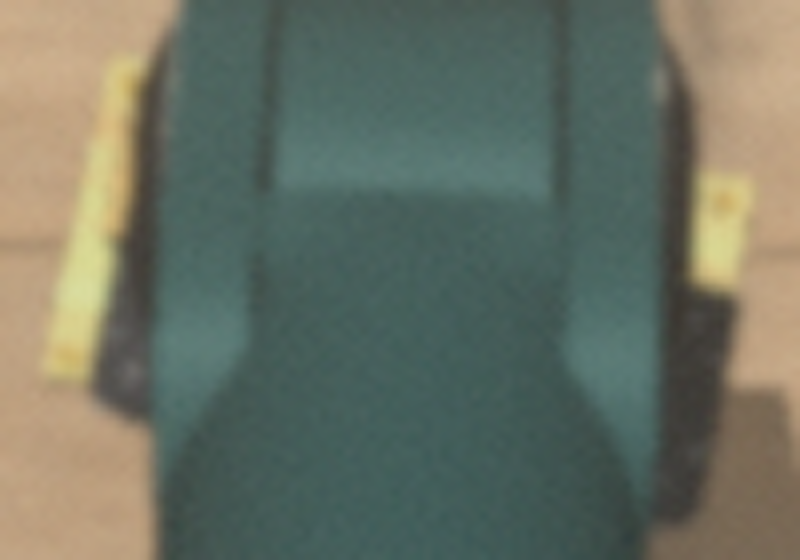

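The arm hides the row in this picture. All three pushes stopped at the same depth (x ≈ -28.5 mm), which suggests they reached the fence. I'll check again from above the holder.

```bash
python3 - <<'E'
from h import *
Rh=down(np.radians(-1.5))
robot.move_linear(W(-78,-21,.26),.25)
robot.move_ptp([.506,-.262,.25],Rh)
robot.gripper_to(.06)
cv2.imwrite("pics/t2.png",robot.grab_frame("top")[:,:,::-1])
cv2.imwrite("pics/s2.png",robot.grab_frame("side")[:,:,::-1])
print(robot.get_state()['time'])
a=cv2.resize(cv2.imread("pics/t2.png")[160:220,230:330],(800,480),interpolation=cv2.INTER_CUBIC)
cv2.imwrite("pics/c4.png",a)
E
```

```text
15.925
```

View pics/c4.png

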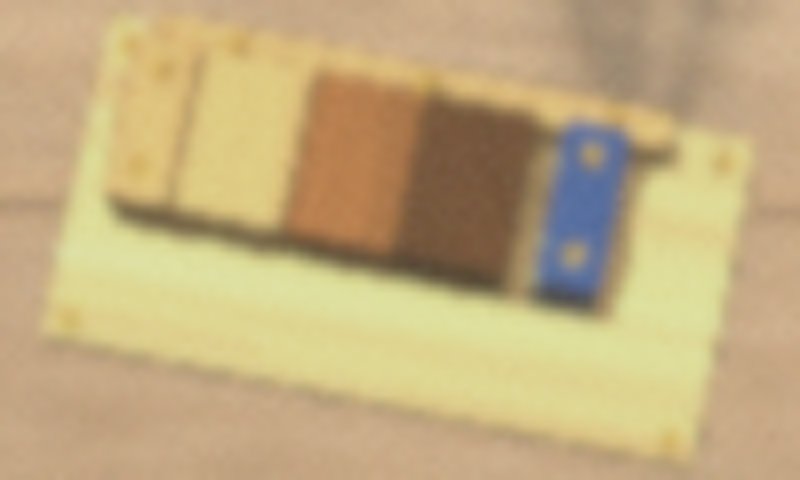

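The three blocks now sit flush and even against the fence. The gap runs from about (552,125) at the back to (522,280) at the front of this crop. Next I'll grasp the shim.

```bash
python3 - <<'E'
from h import *
uv=(np.array([[552,130],[522,280],[537,203]])+.5)/8-.5+[230,160]
print("gap centre board",[inb(np.r_[p,.067]).tolist() for p in cast("top",uv,.067)])
q=np.array([.506,-.262,0])
print(robot.move_linear(q+[0,0,.109],.12,threshold=8))
robot.gripper_to(0.0)
s=robot.get_state();print(s['ee_pos'],s['opening'],s['grasp_force'],s['force'])
robot.move_linear(q+[0,0,.205],.08)
robot.move_linear(q+[0,0,.26],.2)
s=robot.get_state();print(s['ee_pos'],s['opening'],s['grasp_force'],s['force'],s['time'])
robot.move_linear(W(14,-45.5,.26),.25,frame=Rb)
f=[]
for i in range(3): robot.pause(.1);f.append(robot.get_state()['force'])
cv2.imwrite("pics/s3.png",robot.grab_frame("side")[:,:,::-1])
print(np.round(f,2).tolist(),inb(robot.get_state()['ee_pos']),robot.get_state()['time'])
a=cv2.imread("pics/s3.png")[120:260,230:400];cv2.imwrite("pics/c5.png",cv2.resize(a,(680,560),interpolation=cv2.INTER_CUBIC))
E
```

```text
gap centre board [[36.2, -47.1, 67.0], [-18.6, -47.6, 67.0], [9.4, -47.2, 67.0]]
False
[ 0.50602273 -0.26200257  0.10902921] 0.017807046405773293 29.879878163337708 [-0.29735971  1.02045711  0.61616784]
[ 0.50604532 -0.26195501  0.25997181] 0.017553369112397417 29.875704646110535 [-1.07574297  0.25961364 -2.09934738] 19.75
[[0.21, -0.94, -1.55], [0.03, 0.35, -1.08], [-0.34, 1.11, -1.51]] [ 14.  -45.8 260.1] 21.4
```

View pics/c5.png

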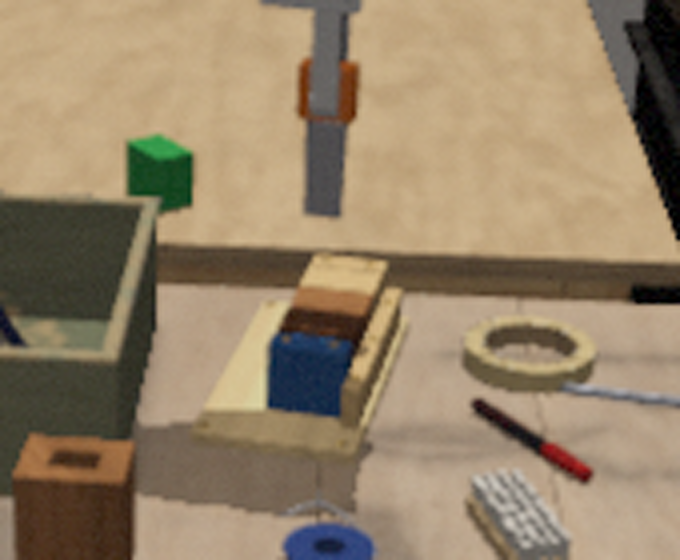

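The side view shows the shim gripped upright at about (330,140) in the crop, above the board, and the holder pocket is empty. Now I'll enter the gap shallowly and feel both walls.

```bash
python3 - <<'E'
from h import *
def st(n):
    s=robot.get_state();print(n,inb(s['ee_pos']),np.round([s['force'][:2]@X,s['force'][:2]@Y,s['force'][2]],1),round(s['time'],1))
    return inb(s['ee_pos'])
robot.move_linear(W(9.5,-47.2,.18),.2)
st("above")
print(robot.move_linear(W(9.5,-47.2,.154),.03,threshold=4));a=st("in")
if a[2]<156:
    print(robot.move_linear(W(9.5,-54,.154),.012,threshold=3));l=st("stop side")
    robot.move_linear(W(9.5,-47.2,.154),.03)
    print(robot.move_linear(W(9.5,-39,.154),.012,threshold=3));r=st("block side")
    m=(l[1]+r[1])/2;print("centre",m)
    robot.move_linear(W(9.5,m,.154),.03);st("centred")
E
```

```text
above [ 10.  -47.3 180.9] [-0.   0.6 -0.1] 21.9
False
in [  9.6 -47.2 154.2] [ 0.8 -0.3 -1.1] 23.0
True
stop side [  9.3 -48.9 153.8] [ 1.5  0.5 -0.2] 23.3
True
block side [  9.3 -42.7 153.5] [-0.6 -1.5 -0.2] 24.1
centre -45.8
centred [  9.4 -46.  153.9] [ 0.9  0.8 -1.1] 24.3
```

```bash
cat >> h.py <<'E'
def mf(n=6):
    f=[]
    for i in range(n): robot.pause(.04);f.append(robot.get_state()['force'])
    f=np.mean(f,0);return np.array([f[:2]@X,f[:2]@Y,f[2]])
E
python3 - <<'E'
from h import *
f0=mf();print("ref",f0.round(2))
y=-45.8
print(robot.move_linear(W(9.5,y,.136),.03,threshold=6))
z=.136
while z>.1215:
    f=mf()-f0;print(round(z,4),inb(robot.get_state()['ee_pos']),f.round(1),round(robot.get_state()['time'],1))
    if f[2]>4 or abs(f[1])>5: break
    z-=.0015
    robot.move_linear(W(9.5,y,z),.015,threshold=8)
E
```

```text
ref [ 0.37 -0.25 -1.19]
False
0.136 [  9.6 -45.8 136.2] [-0.7  0.4  0.1] 25.6
0.1345 [  9.5 -45.8 134.5] [-0.1  0.3 -0.3] 26.1
0.133 [  9.5 -45.8 133. ] [-0.5  0.4  0.1] 26.6
0.1315 [  9.5 -45.8 131.5] [-0.2  0.2  0.1] 27.1
0.13 [  9.5 -45.8 130. ] [-0.6  0.2 -0.2] 27.6
0.1285 [  9.5 -45.8 128.5] [-0.4 -0.2 -0.1] 28.1
0.127 [  9.5 -45.9 127. ] [-0.3 -0.9 -0.8] 28.6
0.1255 [  9.5 -45.8 125.5] [ 0.7 -1.   0.3] 29.1
0.124 [  9.6 -45.7 124.1] [ 0.8 -0.9  2.6] 29.6
0.1225 [  9.6 -45.6 122.5] [ 1.5 -0.   3.5] 30.1
```

```bash
python3 - <<'E'
from h import *
f0=np.array([.37,-.25,-1.19]);y=-45.8;z=.1225
while z>.1185:
    z-=.0006
    robot.move_linear(W(9.5,y,z),.01,threshold=10)
    f=mf(8)-f0;s=robot.get_state();print(round(z,4),inb(s['ee_pos']),f.round(1),round(s['time'],1))
    if f[2]>7 or abs(f[1])>6: break
cv2.imwrite("pics/s4.png",robot.grab_frame("side")[:,:,::-1]);cv2.imwrite("pics/t4.png",robot.grab_frame("top")[:,:,::-1])
a=cv2.imread("pics/s4.png")[150:240,265:365];cv2.imwrite("pics/c6.png",cv2.resize(a,(660,594),interpolation=cv2.INTER_CUBIC))
E
```

```text
0.1219 [  9.5 -45.7 121.8] [ 3.1  0.6 -0.4] 30.9
0.1213 [  9.6 -45.7 121.5] [0.8 1.4 6.6] 31.5
0.1207 [  9.7 -45.7 121.3] [-0.9  1.4 11.9] 32.1
```

View pics/c6.png

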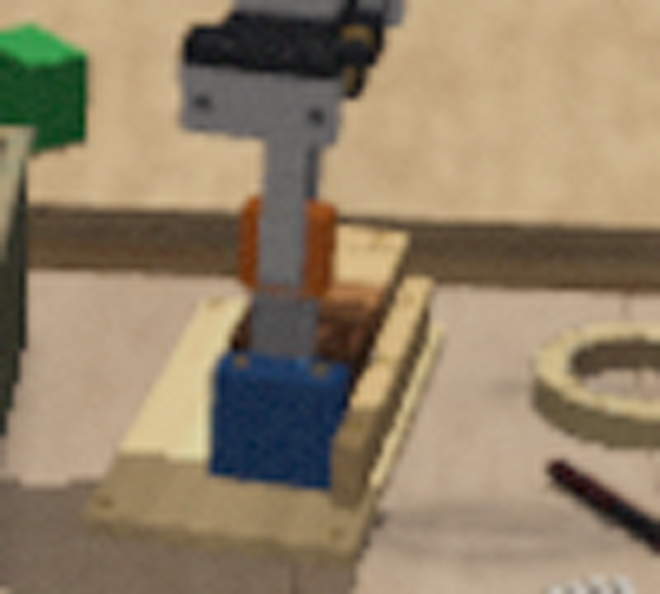

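The side view shows the shim wedged behind the blue stop at about (285,330), still in the grip, with the block tops level. The arm has stalled against a clear jam about 44.7 mm deep, so the tip is about 10 mm above the board. I'll check that the force is steady, then hand in.

```bash
python3 - <<'E'
from h import *
f0=np.array([.37,-.25,-1.19])
for i in range(3):
    print((mf(8)-f0).round(1),inb(robot.get_state()['ee_pos']))
s=robot.get_state();print(s['opening'],s['grasp_force'],s['time'])
if abs((mf()-f0)[2]-11)<6: print(robot.sign_off())
E
```

```text
[-1.  1. 12.] [  9.7 -45.7 121.3]
[-1.   1.4 12.3] [  9.7 -45.7 121.3]
[-1.3  1.1 11.9] [  9.7 -45.7 121.3]
0.017757932386632147 29.948897659778595 33.1583
the job is handed in; nothing more can be done
None
```

I handed the job in at about 33 s: all three blocks are flush against the fence, and the gripper still holds the shim, wedged about 45 mm deep in the gap with a steady 12 N of drag and its tip about 10 mm above the board; I don't have the verdict.

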